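Clamp a vacuum chamber and leak-check its lid seam

TASK

Flip the vacuum chamber's yellow-knobbed clamp lever over until it snaps to its other stop. Then take the leak wand and run its tip slowly, about 3 cm a second, along the black lid seam from the green tab to the red tab without a break, just above it (some 5 mm) and without pressing on it. Lay the wand back on its rest, let go, and leave everything else where it stands.

Things in the scene. Friction and masses are not known exactly. Their poses are not given: they have to be found in the camera images.
- chamber: Steel vacuum chamber fixed to the table, flange 194 mm across, 76 mm high. Origin: on its axis at table level; z up, x towards the lever's fork. The seam is a black rubber ring 6 mm wide between lid (164 mm across, top 2 mm above the seam) and flange: radius 85 mm about the axis, its top 74 mm up. Green and red flange tabs mark the stretch to check, at +243 and +117 deg from x about z.
- clamp (a joint): Sprung over-centre clamp lever, hinge along the chamber's x, rad. 0 (start): open stop, leaning 40 deg to the chamber's +y side; 0.70: upright, dead centre; 1.40: closed stop, leaning 40 deg to -y. About 6 N of level push at the knob starts it, less further on; once past upright it snaps over by itself.
- clamp_knob (a point): Centre of the yellow ball knob (26 mm diameter, turns freely about the chamber's x, so that a finger rolls along it) at the end of the clamp lever, 85 mm from the hinge; the lever is a steel bar 12 mm thick.
- clamp_pivot (a point): Point on the clamp's hinge, 113 mm from the chamber's axis along its x, 76 mm above the table. Axes as the chamber's.
- wand_grip (a point): Centre of the leak wand's blue handle, a bar 110 mm long (x), 24 mm wide (y), 30 mm high (z), black band round its middle where it is gripped. At the +x end a 10 mm steel tube runs on and turns straight down to the orange tip. Wand about 0.16 kg. It starts lying level on its rest.
- wand_tip (a point): Lowest point of the wand's orange nose (12 mm thick, 6 mm at its end): 75 mm along the wand's x and 60 mm below the handle's centre.
- rest_seat (a point): The wand's fixed rest: where the handle's centre lies when put back (80 mm above the table). Two white forks 84 mm apart along x (10 mm thick, saddles 65 mm above the table, cheeks 14 mm higher, 38 mm between cheeks) on a grey base 120 x 80 mm. x: along the handle, tail to nose as it starts.
- seam0 (a point): Point on the top of the seam's middle line at the green tab, where the check starts.
- seam1 (a point): Point on the top of the seam's middle line 1 of 7 steps of 18 deg (27 mm) from the green tab to the red tab.
- seam2 (a point): Point on the top of the seam's middle line 2 of 7 steps of 18 deg (27 mm) from the green tab to the red tab.
- seam3 (a point): Point on the top of the seam's middle line 3 of 7 steps of 18 deg (27 mm) from the green tab to the red tab.
- seam4 (a point): Point on the top of the seam's middle line 4 of 7 steps of 18 deg (27 mm) from the green tab to the red tab.
- seam5 (a point): Point on the top of the seam's middle line 5 of 7 steps of 18 deg (27 mm) from the green tab to the red tab.
- seam6 (a point): Point on the top of the seam's middle line 6 of 7 steps of 18 deg (27 mm) from the green tab to the red tab.
- seam7 (a point): Point on the top of the seam's middle line at the red tab, where it ends.
- funnel: Bystander, to be left alone: upside-down steel funnel 92 mm across, 100 mm high. Origin under its middle.
- media: Bystander, to be left alone: amber bottle 68 mm across, 150 mm high. Origin under its middle.
- petri: Bystander, to be left alone: stack of petri dishes 88 mm across, 44 mm high. Origin under its middle.
- beaker: Bystander, to be left alone: glass beaker 72 mm across, 90 mm high. Origin under its middle.
- dish: Bystander, to be left alone: yellow dish 90 mm across, 15 mm high. Origin under its middle.
- collar: Bystander, to be left alone: steel collar 68 mm across, 14 mm high. Origin under its middle.
- driver: Bystander, to be left alone: screwdriver 160 mm long lying on the table. Origin under its middle.
- wand: The leak wand itself; origin at the middle of the underside of its handle, 15 mm below point wand_grip; same axes.
Things that resemble listed ones, but are neither listed nor needed, are in the scene too. Of the things like the wand, leave any that is brown; of the rest the smaller one is meant.

How it is judged:
On the way, in this order (a step that is already met when the one before it is completed fails the run):
1. the clamp lever has snapped to its closed stop (value of joint clamp above 1.28 rad), for 0.2 s.
2. the wand's tip passes seam point 0 within 11 mm, slowly (0.25 s inside) (distance between wand_tip and seam0 below 0.011 m), for 0.25 s.
3. the wand's tip passes seam point 1 within 11 mm, slowly (0.25 s inside) (distance between wand_tip and seam1 below 0.011 m), for 0.25 s.
4. the wand's tip passes seam point 2 within 11 mm, slowly (0.25 s inside) (distance between wand_tip and seam2 below 0.011 m), for 0.25 s.
5. the wand's tip passes seam point 3 within 11 mm, slowly (0.25 s inside) (distance between wand_tip and seam3 below 0.011 m), for 0.25 s.
6. the wand's tip passes seam point 4 within 11 mm, slowly (0.25 s inside) (distance between wand_tip and seam4 below 0.011 m), for 0.25 s.
7. the wand's tip passes seam point 5 within 11 mm, slowly (0.25 s inside) (distance between wand_tip and seam5 below 0.011 m), for 0.25 s.
8. the wand's tip passes seam point 6 within 11 mm, slowly (0.25 s inside) (distance between wand_tip and seam6 below 0.011 m), for 0.25 s.
9. the wand's tip passes seam point 7 within 11 mm, slowly (0.25 s inside) (distance between wand_tip and seam7 below 0.011 m), for 0.25 s.
At the end, for the whole second after the job is handed in: The clamp lever is at its closed stop (above 1.28 rad), and the wand lies still and level on its rest: handle's centre within 18 mm of the seat, level within 0.12 rad, along the rest within 0.2 rad (value of joint clamp above 1.28 rad and distance between wand_grip and rest_seat below 0.018 m and angle between wand_grip's own z axis and vertical below 0.12 rad and angle between the x axis of wand_grip and the x axis of rest_seat, either way round below 0.2 rad and linear speed of wand below 0.02 m/s); the robot touches nothing.
It fails at once if the wand is pressed on the chamber with more than 20 N (contact force between wand and chamber above 20 N).
It fails at once if a bystander is shifted more than 30 mm (distance of any of funnel, media, petri, beaker, dish, collar, driver from where it was at the start of the episode above 0.03 m).
It also fails if it takes over 67 s, if anything falls off the work surface, if the arm or the gripper's body presses on something with over 40 N, if the wrist force passes 120 N, or if a joint passes its speed limit or range.

ROBOT

A 6-joint arm with a two-finger parallel gripper is mounted at the origin on the work surface. World frame = base frame: x ahead of the robot, y to its left, z up, the work surface at z = 0. Lengths are in m, angles in rad, forces in N, time in s.
With the tool pointing down it reaches from about 0.35 to 0.975 m from the base axis. Payload 4.9 kg.
Tool frame: the origin (TCP) lies midway between the tips of the shut fingers; the grasp point (between the pads) lies 19 mm behind it; z points along the fingers, y is the direction in which the jaws open and shut (so a half turn about z gives the same grasp; the last joint's range is limited). The gripper opens to 85 mm and grips with 20 to 120 N. Pads are 22 mm wide; open, the fingers measure 114 mm over their backs; the gripper's body (76 mm by 85 mm) begins 54 mm behind the grasp point. The pads swing forward as they close: fully open they stand 13 mm farther back than shut.
Start: joints at [1.23, 0.053, 1.613, -0, 1.476, -0.119], TCP at [0.137, 0.61, 0.231] pointing down, gripper open.
Joint ranges: [-3.01, 3.01], [-1.01, 2.22], [0.06, 2.58], [-1.02, 4.17], [0.09, 2.62], [-3.14, 3.14]. Speed limits (rad/s): [2.57, 2.57, 3.14, 3.14, 3.14, 3.14].

INTERFACE

Orientations are given as a rotation vector (axis times angle).
In Python, from station import ctrl gives the robot as it stands.
- The arm moves only by the tool apply_moves, never from a script. Its argument "rows" is a list of rows, each a list of 6 numbers: the shift along the tool's x, y, z in cm, then the turn, a rotation vector about the tool's x, y, z in units of 5 degrees (1.0 is 5 degrees). In form: [[x, y, z, rx, ry, rz], ...]. A call has 1 to 20 rows; each row is the pose to reach, as a shift and turn from the pose measured when the call began, along the tool's axes at that moment; what a row does not reach only later rows make up. A row lasts 1/10 s, in which the tool goes at most 50 mm and 8.59 degrees, less where a joint would pass 70% of its speed; a pose out of reach is approached as far as the arm can. A call with a gripper value outside its range is refused whole. "grip" is the closure, from 0 (fully open) to 1 (shut), set as the call begins (left out, the last holds). The fingers move at their own pace and stop on an object; "squeeze" is the grip in N (left out, the last holds). Time passes only in rows, so rows that repeat a pose let the fingers close. It gives the time, the measured TCP pose, the force and the opening at its end, in the units of the state.
- ctrl.get_obs(): the state, without advancing time (a new reading comes with each control period).
- ctrl.get_image(name): name is "side" or "top"; returns a dict with "color" (384x512x3 uint8, blue, green, red), "mtx" (3x3 intrinsics, pixels), "D" ([k1, k2, p1, p2, k3] as OpenCV has them; the pictures are not rectified), "rvec" (rotation vector, rad) and "tvec" (3), from world to camera coordinates, as OpenCV has them. Camera axes: x right, y down, z forward; pixel columns grow to the right and rows downward; lengths in m; the calibration is good to about 2 mm. A picture is of the moment at which its call begins. There is no depth.
- ctrl.finish_job(): hands the job in, once; it reports no verdict.
The state is a dict: "t": time; "q": joint angles; "dq": joint speeds; "effort": joint torques, N m; "tool_pos": TCP position; "tool_rot": TCP orientation; "contact_force": force on the tool from outside, world axes, zero at the start; "wrist_torque": the same for the moment, N m; "opening": finger opening in m.
Only numpy, scipy, OpenCV 4.12 (cv2) and the standard library are available. Lean on these libraries where they do the work, as an engineer would, in place of code of your own. Each camera call takes 0.05 s, during which the arm holds its last target.

## Working session

There is one attempt and no reset: what is moved stays moved. The work goes in short steps, Python scripts to look and compute and a tool call to move; the robot and the scene stay as the last step left them, time stands still between calls to the robot, and variables do not carry over. Pictures are saved under pics/ and viewed, and the job is handed in when it is done.

Besides the shell and the picture viewer there is one more tool, called after ">>>" as name(argument=value, ...) on one line, values as JSON. apply_moves: Moves the arm, as the interface text tells. Its arguments: {"type":"object","properties":{"rows":{"type":"array","items":{"type":"array","items":{"type":"number"}}},"grip":{"type":"number"},"squeeze":{"type":"number"}},"required":["rows"]}

```bash
ls; mkdir -p pics; cat > h.py <<'E'
import numpy as np, cv2
from station import ctrl
from scipy.spatial.transform import Rotation as R
def cam(n):
    d=ctrl.get_image(n); return d
def ray(d,uv):
    p=cv2.undistortPoints(np.array([[uv]],float),np.array(d['mtx']),np.array(d['D']))[0,0]
    Rm=cv2.Rodrigues(np.array(d['rvec'],float))[0]; t=np.array(d['tvec'],float).ravel()
    return -Rm.T@t, Rm.T@np.array([p[0],p[1],1.])
def onz(d,uv,z):
    o,v=ray(d,uv); return o+v*(z-o[2])/v[2]
def tri(d1,u1,d2,u2):
    o1,v1=ray(d1,u1);o2,v2=ray(d2,u2)
    s=np.linalg.lstsq(np.c_[v1,-v2],o2-o1,rcond=None)[0]
    a=o1+s[0]*v1;b=o2+s[1]*v2
    return (a+b)/2,np.linalg.norm(a-b)
def proj(d,P):
    return cv2.projectPoints(np.array(P,float).reshape(-1,3),np.array(d['rvec'],float),np.array(d['tvec'],float),np.array(d['mtx']),np.array(d['D']))[0].reshape(-1,2)
E
python3 - <<'E'
from h import *
import pickle
print(ctrl.get_obs())
for n in('side','top'):
    d=cam(n); pickle.dump(d,open(n+'0.pkl','wb')); cv2.imwrite(f'pics/{n}0.png',d['color']); o,v=ray(d,(256,192));print(n,o,v)
    cv2.imwrite(f'pics/{n}0b.png',cv2.resize(d['color'],(800,600),interpolation=cv2.INTER_CUBIC))
E
```

```text
pics
{'t': 0.0, 'q': array([ 1.23001476e+00,  5.33310433e-02,  1.61428488e+00, -2.53995882e-05,
        1.47600661e+00, -1.18995273e-01]), 'dq': array([-0.00084078, -0.00010613,  0.00144667,  0.00040884, -0.00333777,
        0.00188011]), 'effort': array([-1.41753120e-03, -3.93665850e+01, -3.70178461e+01, -3.49766096e-04,
        7.07642699e-03,  1.63692300e-07]), 'tool_pos': array([0.13727725, 0.60910045, 0.23008447]), 'tool_rot': array([-3.47615087e-01, -3.12185955e+00,  3.11326592e-03]), 'contact_force': array([-0.11147096, -0.97259103,  0.43946424]), 'wrist_torque': array([-0.03497343,  0.02934581,  0.00974801]), 'opening': 0.08526578830194247}
side [-0.19377725 -0.8421157   0.95478974] [ 0.53676276  0.57037615 -0.62183328]
top [ 0.28509534 -0.05049526  1.3199715 ] [ 0.17716635 -0.02348102 -0.9839141 ]
```

View pics/side0b.png

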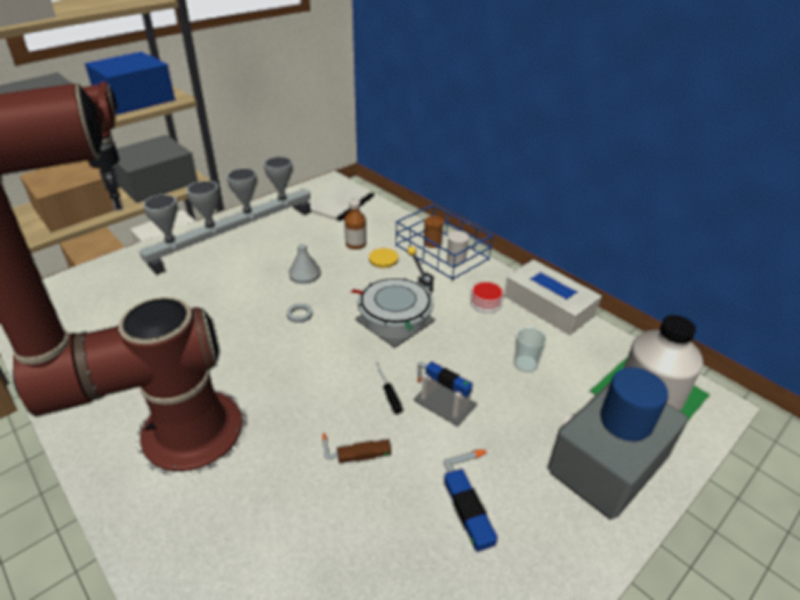

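View pics/top0b.png

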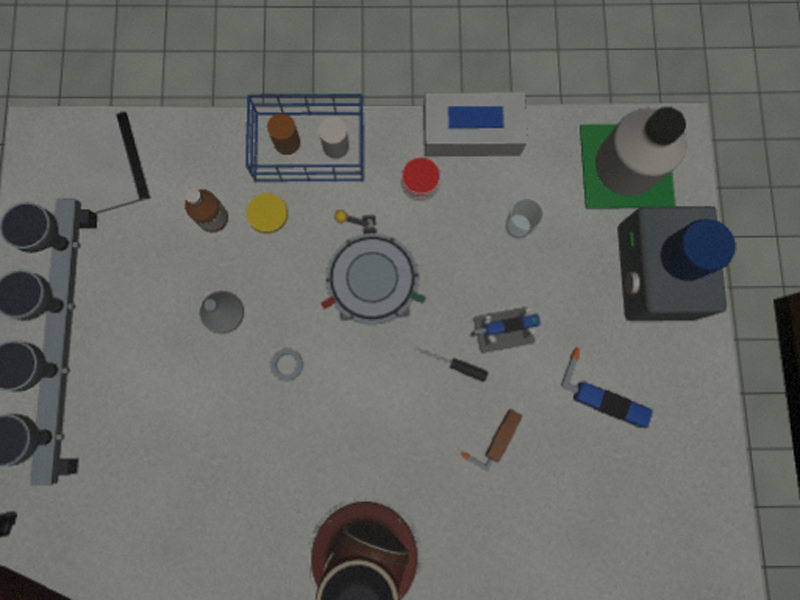

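```bash
python3 - <<'E'
import cv2
t=cv2.imread('pics/top0.png'); s=cv2.imread('pics/side0.png')
cv2.imwrite('pics/c1.png',cv2.resize(t[125:230,195:350],None,fx=5,fy=5,interpolation=cv2.INTER_CUBIC))
cv2.imwrite('pics/c2.png',cv2.resize(s[150:275,215:320],None,fx=4.7,fy=4.7,interpolation=cv2.INTER_CUBIC))
E
```

```text
(no output)
```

View pics/c1.png

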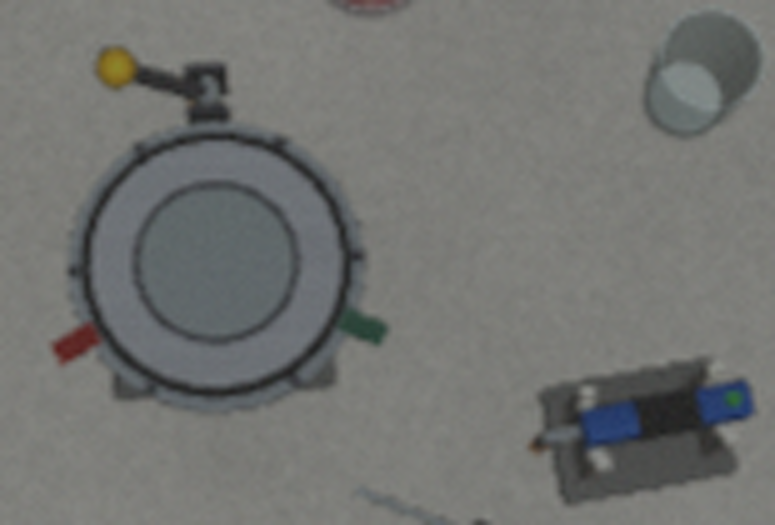

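View pics/c2.png

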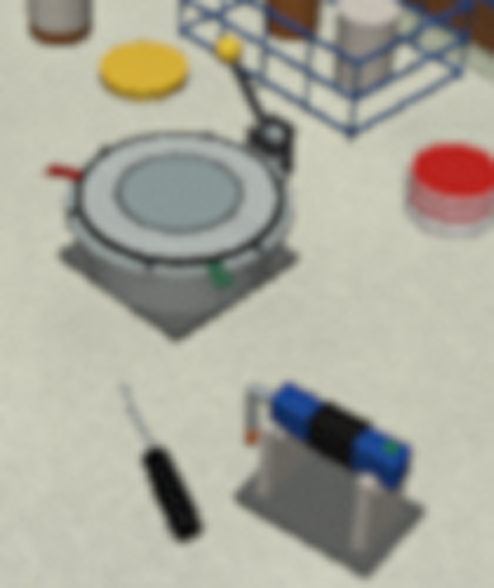

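```bash
cat > m.py <<'E'
from h import *
import pickle
T=pickle.load(open('top0.pkl','rb'));S=pickle.load(open('side0.pkl','rb'))
def blob(im,lo,hi,box):
    hsv=cv2.cvtColor(im,cv2.COLOR_BGR2HSV); m=cv2.inRange(hsv,np.array(lo),np.array(hi))
    x0,y0,x1,y1=box; k=np.zeros_like(m);k[y0:y1,x0:x1]=m[y0:y1,x0:x1]
    n,l,st,c=cv2.connectedComponentsWithStats(k)
    i=1+np.argmax(st[1:,4]); return c[i],st[i],l==i
if __name__=='__main__':
    ky,_,_=blob(T['color'],(20,120,80),(35,255,255),(205,125,235,150)); ks,_,_=blob(S['color'],(20,100,80),(35,255,255),(255,150,275,170))
    print('knob',ky,ks,tri(T,ky,S,ks))
    # seam: radial darkest, top, circle at z=.074
    c0=onz(T,(195+215/5,125+262/5),.074)
    for D in(T,S):
        g=cv2.cvtColor(D['color'],cv2.COLOR_BGR2GRAY).astype(np.float32); c=c0[:2].copy()
        for it in range(4):
            P=[];
            for a in np.arange(0,2*np.pi,np.pi/36):
                rr=np.arange(.076,.094,.0005)
                q=np.c_[c[0]+rr*np.cos(a),c[1]+rr*np.sin(a),rr*0+.074]
                uv=proj(D,q).astype(np.float32)
                val=cv2.remap(g,uv[None,:,0],uv[None,:,1],cv2.INTER_LINEAR)[0]
                w=np.clip(np.median(val)-10-val,0,None)
                if w.sum()>20: r=(w*rr).sum()/w.sum(); P.append([c[0]+r*np.cos(a),c[1]+r*np.sin(a)])
            P=np.array(P); s=np.linalg.lstsq(np.c_[2*P,np.ones(len(P))],(P**2).sum(1),rcond=None)[0]
            r=np.sqrt(s[2]+s[:2]@s[:2]); c=s[:2]
        print('seam centre',c,'r',r,len(P),'resid',np.std(np.linalg.norm(P-c,axis=1)))
    for nm,lo,hi,b in(('green',(60,80,30),(90,255,255),(255,180,280,200)),('red',(0,100,60),(8,255,255),(200,185,220,200))):
        uv,st,_=blob(T['color'],lo,hi,b); p=onz(T,uv,.074); print(nm,uv,st,p, np.degrees(np.arctan2(*(p[:2]-c)[::-1])),np.linalg.norm(p[:2]-c))
    # handle
    uv,st,m=blob(T['color'],(100,120,40),(130,255,255),(295,195,350,220)); print(st)
    hsv=cv2.cvtColor(T['color'],cv2.COLOR_BGR2HSV); mm=cv2.inRange(hsv,(105,130,40),(125,255,255)); k=np.zeros_like(mm);k[195:220,300:350]=mm[195:220,300:350]
    pts=np.argwhere(k)[:,::-1]
    W=np.array([onz(T,p,.095)[:2] for p in pts]); rect=cv2.minAreaRect((W*1000).astype(np.float32)); print('handle top rect',rect, len(pts))
    kk=k.copy(); n,l,st,ce=cv2.connectedComponentsWithStats(k); print(st,ce)
    for cc in ce[1:]: print(onz(T,cc,.095))
E
python3 m.py
```

```text
knob [217.88372093 138.11627907] [263.09090909 160.09090909] (array([0.66885742, 0.03715912, 0.14408413]), np.float64(0.0005847451503009517))
seam centre [ 0.55920833 -0.02196955] r 0.08502060340809199 70 resid 0.0003149811167817143
seam centre [ 0.56175012 -0.02060081] r 0.08705171557504343 52 resid 0.0017138859471968477
green [267.08695652 189.95652174] [264 188   8   5  23] [ 0.51571096 -0.11612122  0.074     ] -115.73325108583597 0.10603657060406103
red [209.87878788 193.24242424] [206 190   9   7  33] [0.50720512 0.06807163 0.074     ] 121.59688736782509 0.10410551390327068
[311 206  12   8  76]
handle top rect ((453.5038146972656, -305.6291809082031), (21.28809356689453, 104.6741943359375), 8.782310485839844) 119
[[     0      0    512    384 196489]
 [   335    202     10      8     49]
 [   312    206     11      8     70]] [[255.45736911 191.49013431]
 [338.85714286 205.53061224]
 [316.81428571 209.37142857]]
[ 0.45909608 -0.34048633  0.095     ]
[ 0.44775433 -0.27033995  0.095     ]
```

```bash
cat >> h.py <<'E'
C=np.array([.5592,-.0220,0]); YAW=np.radians(2.6)
def ch(p): 
    return C+R.from_euler('z',YAW).apply(p)
def seam(i): a=np.radians(243-18*i); return ch([.085*np.cos(a),.085*np.sin(a),.074])
def to(p,yaw=None):
    """shift in tool cm and turn (5deg units) to reach world p with tool y at yaw deg"""
    o=ctrl.get_obs(); Rt=R.from_rotvec(o['tool_rot']); s=Rt.inv().apply(np.array(p)-o['tool_pos'])*100
    r=np.zeros(3)
    if yaw is not None:
        y=np.array([np.cos(np.radians(yaw)),np.sin(np.radians(yaw)),0]); z=np.array([0,0,-1.]); x=np.cross(y,z)
        r=(Rt.inv()*R.from_matrix(np.c_[x,y,z])).as_rotvec()/np.radians(5)
    print('t',round(o['t'],2),'pos',o['tool_pos'].round(4),'F',o['contact_force'].round(1)); print('row',s.round(2),r.round(2))
E
python3 - <<'E'
from m import *
print('knob',ch([.113,.0546,.141]),'pivot',ch([.113,0,.076]),'closed',ch([.113,-.0546,.141]))
for i in (0,3,7): print(seam(i))
w=np.array([.4535,-.3056,.08]); x=np.array([np.cos(np.radians(98.9)),np.sin(np.radians(98.9)),0])
tip=w+.075*x-[0,0,.06]; print('tip',tip,proj(T,tip),proj(S,tip),'expect top~(302.4,214)', 'side',215+252/4.7,150+438/4.7)
c=[w+s*.055*x+t*.012*np.array([x[1],-x[0],0])+[0,0,.015] for s in(-1,1) for t in (-1,1)]
print(proj(T,c)); print(proj(S,c))
v=S['color'].copy()
for p in np.r_[proj(S,c),proj(S,[seam(i) for i in range(8)]),proj(S,[tip,ch([.113,.0546,.141])])]: cv2.circle(v,tuple((p*1).round().astype(int)),0,(255,0,255),-1)
cv2.imwrite('pics/ov_s.png',cv2.resize(v[150:275,215:320],None,fx=4.7,fy=4.7,interpolation=cv2.INTER_NEAREST))
v=T['color'].copy()
for p in np.r_[proj(T,c),proj(T,[seam(i) for i in range(8)]),proj(T,[tip,ch([.113,.0546,.141])])]: cv2.circle(v,tuple((p*1).round().astype(int)),0,(255,0,255),-1)
cv2.imwrite('pics/ov_t.png',cv2.resize(v[125:230,195:350],None,fx=5,fy=5,interpolation=cv2.INTER_NEAREST))
for n,uv in dict(funnel1=(30,228),funnel4=(15,438),dish=(267,213),bottletop=(195,197)).items(): print(n,onz(T,np.array(uv)*.64,.15))
to([.30,.30,.24],92.6); to([.669,.10,.23],92.6)
E
```

```text
knob [0.66960686 0.03766981 0.141     ] pivot [ 0.67208367 -0.01687398  0.076     ] closed [ 0.67456049 -0.07141778  0.141     ]
[ 0.52408612 -0.09940811  0.074     ]
[ 0.4759361  -0.03909162  0.074     ]
[0.51721494 0.05190707 0.074     ]
tip [ 0.44189672 -0.23150301  0.02      ] [[301.36057482 214.27539782]] [[267.35456325 244.57604485]] expect top~(302.4,214) side 268.6170212765957 243.1914893617021
[[345.76276145 208.25811621]
 [344.16173408 200.83776556]
 [311.54677483 214.05622407]
 [310.05830639 206.59283136]]
[[298.20002893 249.5368607 ]
 [302.28200886 245.29455235]
 [270.79065954 233.95683428]
 [275.03104948 230.08420221]]
funnel1 [0.6463287  0.63662443 0.15      ]
funnel4 [0.24897168 0.62707939 0.15      ]
dish [0.67370474 0.18173193 0.15      ]
bottletop [0.70773971 0.32387412 0.15      ]
t 0.1 pos [0.1373 0.6091 0.2302] F [-0.3 -0.1 -0.1]
row [-22.67 -26.58  -0.94] [-0.02 -0.01 -3.06]
t 0.1 pos [0.1373 0.6091 0.2302] F [-0.3 -0.1 -0.1]
row [-63.07 -37.97   0.08] [-0.02 -0.01 -3.06]
```

View pics/ov_s.png

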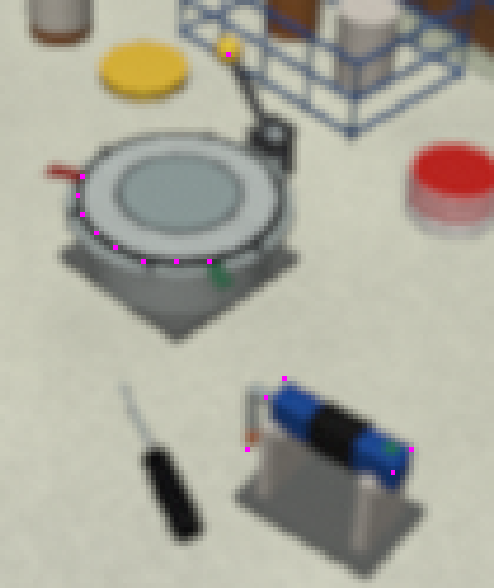

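View pics/ov_t.png

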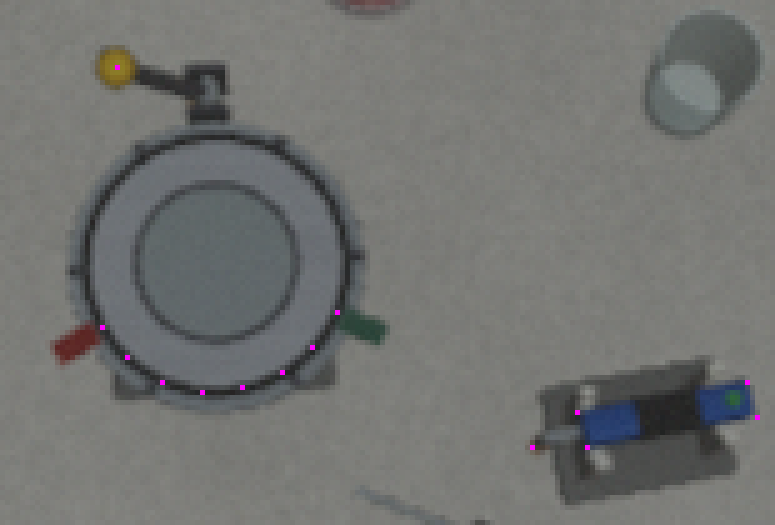

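>>> apply_moves(rows=[[-5.5, -6.5, -0.3, 0, 0, -1], [-11, -13, -0.5, 0, 0, -2], [-16.5, -20, -0.7, 0, 0, -3.06], [-22.5, -26.5, -0.9, 0, 0, -3.06], [-27, -28, -0.9, 0, 0, -3.06], [-32, -29, -0.9, 0, 0, -3.06], [-37, -30, -0.9, 0, 0, -3.06], [-42, -32, -0.9, 0, 0, -3.06], [-47, -33.5, -0.9, 0, 0, -3.06], [-52, -35, -0.5, 0, 0, -3.06], [-57, -36.5, 0, 0, 0, -3.06], [-61, -37.5, 0, 0, 0, -3.06], [-63, -38, 0, 0, 0, -3.06], [-63, -38, 0, 0, 0, -3.06], [-63, -38, 0, 0, 0, -3.06], [-63, -38, 0, 0, 0, -3.06]], grip=1, squeeze=60)

```text
t: 1.7
tool_pos: [0.6711, 0.0962, 0.2281]
tool_rot: [0.064, -3.138, 0.005]
contact_force: [-1.0, 0.1, -0.6]
opening: 0.0001
```

```bash
python3 -c "
from h import *
to([.669,.09,.135],92.6)
print(ctrl.get_obs()['opening'])"
```

```text
t 1.7 pos [0.6711 0.0962 0.2281] F [-1.   0.1 -0.6]
row [ 0.21 -0.58  9.31] [-0.03 -0.03 -0.05]
6.271957225423068e-05
```

>>> apply_moves(rows=[[0.2, 0, 4, 0, 0, 0], [0.2, 0, 8, 0, 0, 0], [0.2, 0, 9.3, 0, 0, 0], [0.2, 0, 9.3, 0, 0, 0], [0.2, -1, 9.3, 0, 0, 0], [0.2, -1.7, 9.3, 0, 0, 0], [0.2, -2.4, 9.3, 0, 0, 0], [0.2, -3.1, 9.3, 0, 0, 0], [0.2, -3.8, 9.3, 0, 0, 0], [0.2, -4.5, 9.3, 0, 0, 0], [0.2, -5.2, 9.3, 0, 0, 0], [0.2, -5.9, 9.3, 0, 0, 0], [0.2, -6.6, 9.3, 0, 0, 0]])

```text
t: 3.0
tool_pos: [0.672, 0.0294, 0.1358]
tool_rot: [0.065, -3.14, 0.005]
contact_force: [3.0, 2.7, -0.4]
opening: -0.0002
```

```bash
python3 -c "
from h import *
to([.669,0,.135],92.6)
d=cam('side');cv2.imwrite('pics/s2.png',cv2.resize(d['color'][100:275,180:340],None,fx=4,fy=3.4))"
```

```text
t 3.0 pos [0.672  0.0294 0.1358] F [ 3.   2.7 -0.4]
row [ 0.42 -2.93  0.09] [-0.03 -0.02 -0.05]
```

View pics/s2.png

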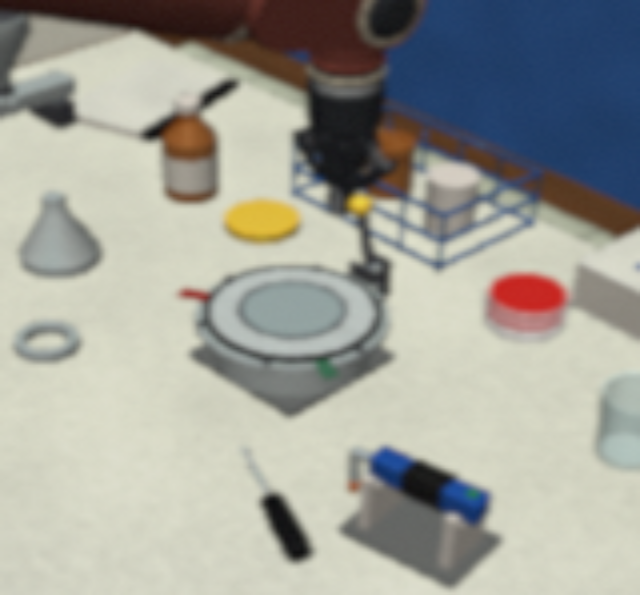

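>>> apply_moves(rows=[[0.1, -0.6, 0, 0, 0, 0], [0.1, -1.2, 0, 0, 0, 0], [0.1, -1.8, 0, 0, 0, 0], [0.1, -2.4, 0, 0, 0, 0], [0.1, -3.0, 0, 0, 0, 0], [0.1, -3.6, 0, 0, 0, 0], [0.1, -3.6, 0, 0, 0, 0]])

```text
t: 3.75
tool_pos: [0.6723, -0.0089, 0.1357]
tool_rot: [0.061, -3.139, 0.007]
contact_force: [0.1, -0.2, -0.6]
opening: 0.0
```

```bash
python3 -c "
from h import *
to([.669,0,.135],92.6)
d=cam('side');cv2.imwrite('pics/s3.png',cv2.resize(d['color'][100:275,180:340],None,fx=4,fy=3.4))"
```

```text
t 3.75 pos [ 0.6723 -0.0089  0.1357] F [ 0.1 -0.2 -0.6]
row [0.3  0.9  0.07] [-0.05 -0.03 -0.07]
```

View pics/s3.png

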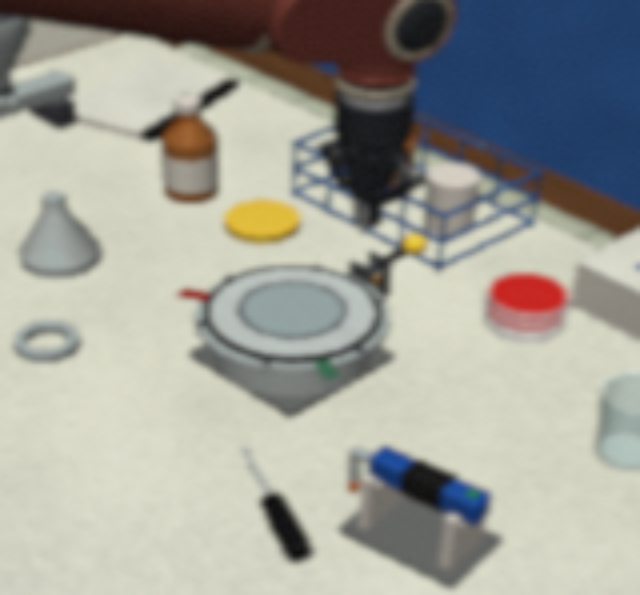

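```bash
python3 -c "
from h import *
print(ctrl.get_obs()['q'].round(2))
to([.454,-.308,.19],8.9)
to([.454,-.308,.19],188.9)"
```

```text
[-0.12  0.23  1.58 -0.    1.33 -1.73]
t 3.8 pos [ 0.6723 -0.0084  0.1358] F [0.9 0.3 0.2]
row [ 23.01 -29.1   -5.26] [-6.000e-02  1.000e-02  1.667e+01]
t 3.8 pos [ 0.6723 -0.0084  0.1358] F [0.9 0.3 0.2]
row [ 23.01 -29.1   -5.26] [-1.000e-02 -6.000e-02 -1.933e+01]
```

>>> apply_moves(rows=[[0, 1, -4, 0, 0, 0], [0, 1, -8.5, 0, 0, 1.5], [2, -2, -10, 0, 0, 3], [4, -5, -10, 0, 0, 4.5], [6, -8, -10, 0, 0, 6], [8.5, -11, -10, 0, 0, 7.5], [11, -14, -10, 0, 0, 9], [13.5, -17, -10, 0, 0, 10.5], [16, -20, -10, 0, 0, 12], [18.5, -23, -9, 0, 0, 13.5], [21, -26, -8, 0, 0, 15], [23, -29, -7, 0, 0, 16.6], [23, -29.1, -5.3, 0, 0, 16.65], [23, -29.1, -5.3, 0, 0, 16.65], [23, -29.1, -5.3, 0, 0, 16.65]], grip=0)

```text
t: 5.3
tool_pos: [0.4543, -0.3071, 0.1901]
tool_rot: [-2.038, -2.391, 0.006]
contact_force: [0.3, -0.5, -0.6]
opening: 0.0857
```

```bash
python3 -c "
from h import *
to([.454,-.308,.066],8.9); print(ctrl.get_obs()['opening'])
import pickle
for n in('side','top'):
    d=cam(n);pickle.dump(d,open(n+'4.pkl','wb'));v=d['color']
    cv2.imwrite('pics/%s4.png'%n,cv2.resize(v[100:290,180:350],None,fx=4,fy=3.1))
"
```

```text
t 5.3 pos [ 0.4543 -0.3071  0.1901] F [ 0.3 -0.5 -0.6]
row [-5.000e-02 -1.000e-02  1.241e+01] [-0.04  0.03  0.04]
0.08566422641989063
```

View pics/side4.png

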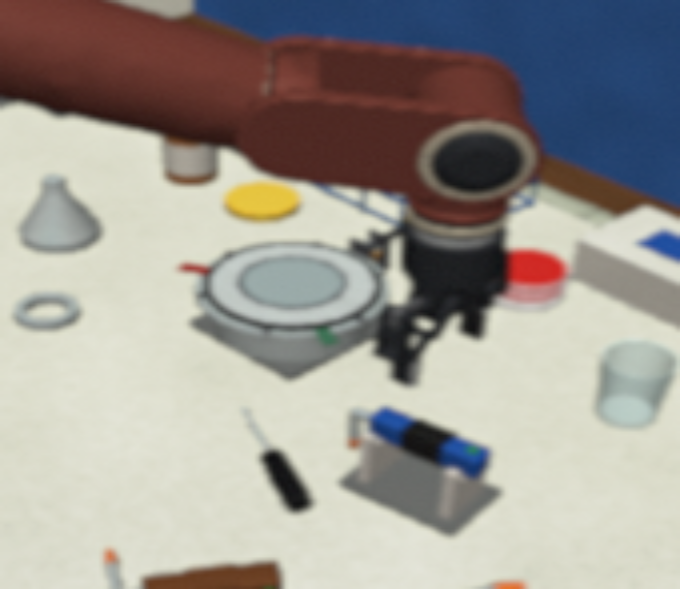

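View pics/top4.png

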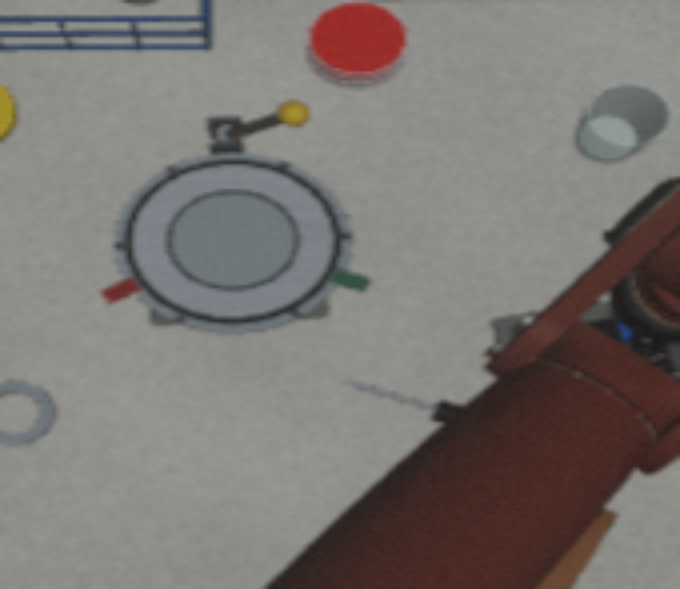

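>>> apply_moves(rows=[[0, 0, 4, 0, 0, 0], [0, 0, 8, 0, 0, 0], [0, 0, 11, 0, 0, 0], [0, 0, 12.5, 0, 0, 0], [0, 0, 12.5, 0, 0, 0], [0, 0, 12.5, 0, 0, 0]])

```text
t: 6.0
tool_pos: [0.4561, -0.3084, 0.0679]
tool_rot: [2.033, 2.389, -0.007]
contact_force: [0.2, 0.6, 0.7]
opening: 0.0852
```

>>> apply_moves(rows=[[0, 0, 0, 0, 0, 0], [0, 0, 0, 0, 0, 0], [0, 0, 0, 0, 0, 0], [0, 0, 0, 0, 0, 0], [0, 0, 0, 0, 0, 0], [0, 0, 0, 0, 0, 0], [0, 0, 0, 0, 0, 0], [0, 0, 0, 0, 0, 0]], grip=1, squeeze=60)

```text
t: 6.8
tool_pos: [0.4567, -0.3089, 0.0688]
tool_rot: [2.032, 2.388, -0.007]
contact_force: [0.9, 0.6, 5.0]
opening: 0.0228
```

```bash
python3 -c "
from h import *
o=ctrl.get_obs();print(o['opening'],o['contact_force'],o['tool_pos'])
import pickle
for n in('side',):
    d=cam(n);pickle.dump(d,open(n+'5.pkl','wb'));v=d['color']
    cv2.imwrite('pics/%s5.png'%n,cv2.resize(v[170:290,230:350],None,fx=5,fy=5))
"
```

```text
0.022793555975160088 [0.91975652 0.62891237 5.04982172] [ 0.45666893 -0.30887556  0.06880173]
```

View pics/side5.png

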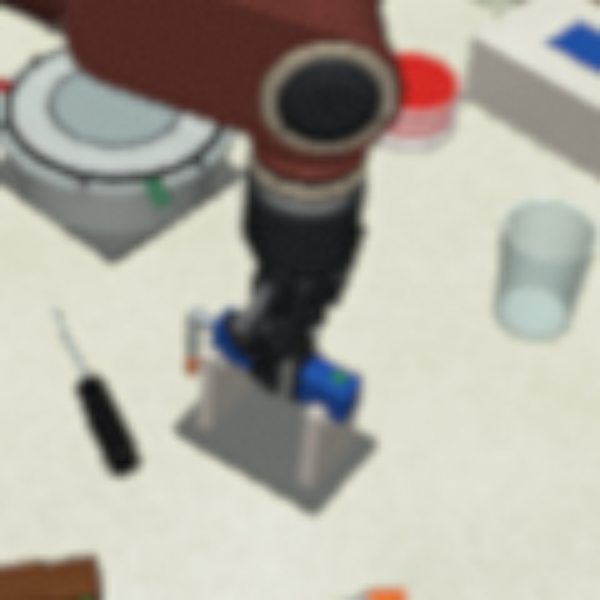

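>>> apply_moves(rows=[[0, 0, -1, 0, 0, 0], [0, 0, -2, 0, 0, 0], [0, 0, -4, 0, 0, 0], [0, 0, -7, 0, 0, 0], [0, 0, -10, 0, 0, 0], [0, 0, -10, 0, 0, 0], [0, 0, -10, 0, 0, 0]])

```text
t: 7.55
tool_pos: [0.4565, -0.3082, 0.1693]
tool_rot: [2.032, 2.387, -0.007]
contact_force: [-1.3, 0.3, -2.7]
opening: 0.023
```

```bash
python3 -c "
from h import *
o=ctrl.get_obs();print(o['opening'],o['contact_force'],o['tool_pos'],o['tool_rot'],o['t'])
import pickle
for n in('side','top'):
    d=cam(n);pickle.dump(d,open(n+'6.pkl','wb'));v=d['color']
    cv2.imwrite('pics/%s6.png'%n,cv2.resize(v[140:260,230:350],None,fx=5,fy=5,interpolation=cv2.INTER_CUBIC))
"
```

```text
0.022956174718663735 [-1.31900822  0.34572027 -2.66850202] [ 0.45652338 -0.30822809  0.16926429] [ 2.03182883  2.38675598 -0.00690179] 7.55
```

View pics/side6.png

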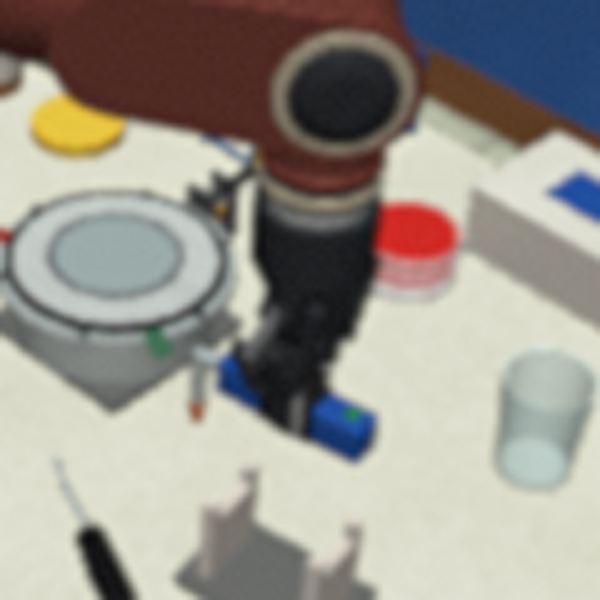

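View pics/top6.png

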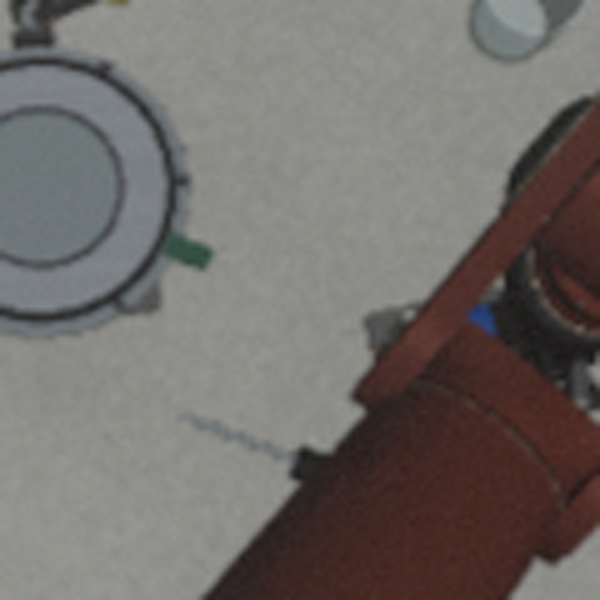

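```bash
cat >> h.py <<'E'
def wand(o=None,d=0.0):
    o=o or ctrl.get_obs(); Rm=R.from_rotvec(o['tool_rot']).as_matrix()
    return np.array(o['tool_pos'])+Rm@TIP
TIP=np.array([.075,0,.049])
E
python3 -c "
from h import *
import pickle
from m import blob
S=pickle.load(open('side6.pkl','rb')); o=ctrl.get_obs(); Rm=R.from_rotvec(o['tool_rot']).as_matrix(); print(Rm.round(3))
for TX in(.075,-.075):
  t=o['tool_pos']+Rm@np.array([TX,0,.049]); print(t,proj(S,t))
c,st,m=blob(S['color'],(3,110,60),(18,255,255),(260,205,280,230)); print(c,st, onz(S,c,o['tool_pos'][2]-.049+.006))
print(S['color'][215:228,264:276,2]); print(S['color'][215:228,264:276,0])
"
```

```text
[[-0.16   0.987 -0.001]
 [ 0.987  0.16  -0.005]
 [-0.005 -0.001 -1.   ]]
[ 0.44353888 -0.23351811  0.11750305] [[269.2351892  224.62990815]]
[ 0.46748921 -0.38159188  0.1182378 ] [[307.20629798 245.30798449]]
[269.  221.5] [269 221   1   2   2] [ 0.44869539 -0.22667066  0.12386978]
[[167 199 213 197 157 130 138 166 176 128  62  24]
 [205 217 218 197 155 128 143 176 177 124  54  20]
 [218 221 217 196 154 129 146 179 182 131  65  29]
 [219 219 217 196 155 129 145 181 195 166 122  80]
 [218 219 216 193 156 131 145 185 208 205 183 150]
 [219 220 212 187 158 140 154 189 215 222 217 203]
 [220 221 212 186 156 152 168 197 217 223 222 221]
 [221 221 217 194 161 153 174 203 220 220 219 221]
 [220 221 218 204 173 158 180 211 221 220 219 218]
 [220 219 219 210 193 185 198 216 222 220 218 218]
 [220 219 219 218 216 214 216 221 222 220 219 218]
 [220 219 219 220 221 222 221 222 221 220 220 219]
 [221 220 219 220 220 221 221 220 220 220 219 219]]
[[154 183 195 182 149 129 134 155 167 141 115 110]
 [188 198 200 182 148 127 139 163 169 140 112 106]
 [200 202 200 181 147 128 140 167 173 144 114 105]
 [201 201 199 181 148 129 140 168 182 164 138 117]
 [200 202 199 175 142 125 136 167 190 189 176 154]
 [201 202 193 160 120 106 123 161 193 203 200 190]
 [203 204 194 155  95  77 115 166 197 205 204 202]
 [204 205 200 166 101  68 122 178 202 204 202 202]
 [203 205 200 178 126  96 140 189 205 204 201 200]
 [205 202 202 188 161 149 170 196 206 203 200 202]
 [204 202 201 199 194 191 195 204 206 204 203 202]
 [203 202 201 202 204 206 205 206 205 203 203 201]
 [205 204 204 204 204 206 205 203 205 203 203 201]]
```

```bash
cat > nxt.py <<'E'
from h import *
import sys
def arc(a,h=.006): 
    r=np.radians(a); p=ch([.085*np.cos(r),.085*np.sin(r),.074+h]); return p
def rows(angs,h=.006):
    o=ctrl.get_obs(); Rm=R.from_rotvec(o['tool_rot']).as_matrix(); t=wand(o)
    for a in angs: print(round(a,1),(Rm.T@(arc(a,h)-t)*100).round(2))
o=ctrl.get_obs(); t=wand(o); rel=R.from_euler('z',-YAW).apply(t-C)
print('t',o['t'],'tip',t.round(4),'polar',np.degrees(np.arctan2(rel[1],rel[0]))%360,'r',np.hypot(*rel[:2]).round(4),'h',(t[2]-.074).round(4),'F',o['contact_force'].round(1),'tilt', R.from_rotvec(o['tool_rot']).as_matrix()[:,2].round(3))
a0=float(sys.argv[1]); st=float(sys.argv[2]); n=int(sys.argv[3])
rows([a0-st*i for i in range(n)])
E
python3 nxt.py 243 0 1; python3 -c "
from nxt import *" 243 0 1 >/dev/null
```

```text
t 7.65 tip [ 0.4435 -0.2335  0.1175] polar 238.7295333985373 r 0.2411 h 0.0435 F [-0.2 -0.2 -2. ] tilt [-0.001 -0.005 -1.   ]
243.0 [11.97 10.1   3.68]
```

>>> apply_moves(rows=[[2, 1.7, 0, 0, 0, 0], [5, 4.2, 0, 0, 0, 0], [8, 6.7, 0, 0, 0, 0], [11, 9.2, 0, 0, 0, 0], [12, 10.1, 1, 0, 0, 0], [12, 10.1, 2, 0, 0, 0], [12, 10.1, 2, 0, 0, 0], [12, 10.1, 2, 0, 0, 0]])

```text
t: 8.45
tool_pos: [0.5348, -0.1736, 0.1446]
tool_rot: [2.038, 2.391, -0.009]
contact_force: [0.3, -0.0, -1.6]
opening: 0.0229
```

```bash
python3 nxt.py 243 0 1; python3 -c "
from h import *
import pickle
t=wand()
for n in('side','top'):
    d=cam(n);pickle.dump(d,open(n+'7.pkl','wb'));v=d['color'];print(proj(d,[t,seam(0)]))
    x,y=(210,150) if n=='side' else (200,120)
    cv2.imwrite('pics/%s7.png'%n,cv2.resize(v[y:y+100,x:x+100],None,fx=6,fy=6,interpolation=cv2.INTER_CUBIC))
"
```

```text
t 8.45 tip [ 0.5228 -0.0997  0.0953] polar 242.28353500502337 r 0.0858 h 0.0213 F [ 0.3 -0.  -1.6] tilt [-0.003 -0.004 -1.   ]
243.0 [0.02 0.14 1.53]
[[259.29651283 200.55500788]
 [259.36162932 204.71702156]]
[[262.20589366 186.60744541]
 [261.86257834 187.46929125]]
```

View pics/side7.png

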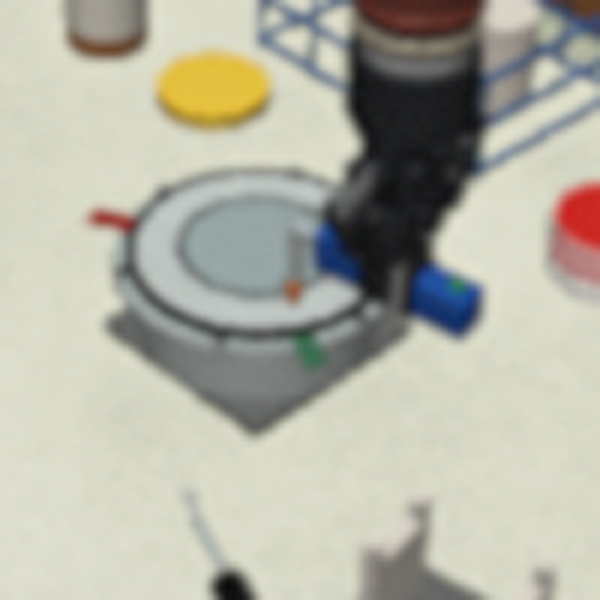

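View pics/top7.png

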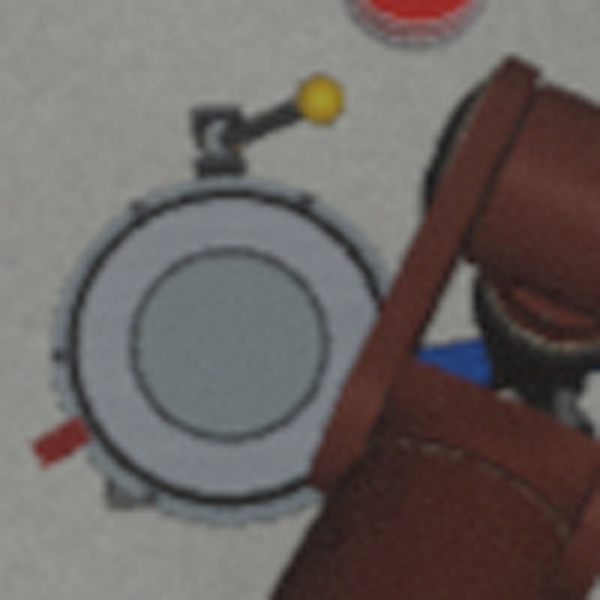

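```bash
python3 -c "
from h import *
import pickle
for k,(x0,y0,x1,y1) in ((6,(262,215,276,228)),(7,(252,190,266,204))):
    S=pickle.load(open('side%d.pkl'%k,'rb')); v=S['color'].astype(float)[y0:y1,x0:x1]
    w=np.clip(v[...,2]-v[...,0]-28,0,None); yy,xx=np.mgrid[y0:y1,x0:x1]; c=np.array([(w*xx).sum(),(w*yy).sum()])/w.sum(); print(k,c,w.max()); print(w.sum(1).round(),w.sum(0).round())
    T={6:[.4435,-.2335,.1175],7:[.5228,-.0997,.0953]}[k]; 
    for dz in(0,.006,.012): print(proj(S,np.array(T)+[0,0,dz]))
"
```

```text
6 [268.89375 221.8125 ] 57.0
[  0.   0.   0.   0.   0.  19. 111. 113.  65.  12.   0.   0.   0.] [  0.   0.   0.   0.   0.   3.  98. 152.  64.   3.   0.   0.   0.   0.]
[[269.22308901 224.63305096]]
[[269.29740232 223.33282656]]
[[269.37214958 222.02438299]]
7 [258.43518519 197.91203704] 52.0
[  0.   0.   0.   0.   0.   0.   0.  67. 101.  48.   0.   0.   0.   0.] [  0.   0.   0.   0.   0.   4. 114.  98.   0.   0.   0.   0.   0.   0.]
[[259.2999334  200.55541715]]
[[259.33870482 199.31572427]]
[[259.37768086 198.06908995]]
```

```bash
sed -i 's/TIP=np.array(\[.075/TIP=np.array([.0765/' h.py; python3 nxt.py 243 0 1
```

```text
t 8.55 tip [ 0.5235 -0.0987  0.0967] polar 242.43315918185957 r 0.0846 h 0.0227 F [ 0.3 -0.3 -3.2] tilt [-0.001 -0.005 -1.   ]
243.0 [-0.07  0.05  1.67]
```

>>> apply_moves(rows=[[-0.1, 0.1, 0.5, 0, 0, 0], [-0.1, 0.1, 0.9, 0, 0, 0], [-0.1, 0.1, 1.3, 0, 0, 0], [-0.1, 0.1, 1.6, 0, 0, 0], [-0.1, 0.1, 1.6, 0, 0, 0], [-0.1, 0.1, 1.6, 0, 0, 0]])

```text
t: 9.15
tool_pos: [0.5367, -0.1748, 0.13]
tool_rot: [2.037, 2.389, -0.007]
contact_force: [0.2, -0.5, -1.8]
opening: 0.0229
```

```bash
python3 nxt.py 241 2 20;python3 -c "
from h import *
d=cam('side');v=d['color'];x,y=(210,150)
cv2.imwrite('pics/s8.png',cv2.resize(v[y:y+75,x:x+100],None,fx=8,fy=8,interpolation=cv2.INTER_CUBIC))"
```

```text
t 9.15 tip [ 0.5246 -0.0995  0.0806] polar 243.3305748633435 r 0.0849 h 0.0066 F [ 0.2 -0.5 -1.8] tilt [-0.001 -0.005 -1.   ]
241.0 [ 0.19 -0.29  0.06]
239.0 [ 0.36 -0.53  0.06]
237.0 [ 0.55 -0.76  0.06]
235.0 [ 0.74 -0.99  0.06]
233.0 [ 0.94 -1.21  0.06]
231.0 [ 1.15 -1.42  0.06]
229.0 [ 1.36 -1.62  0.06]
227.0 [ 1.59 -1.82  0.06]
225.0 [ 1.81 -2.01  0.06]
223.0 [ 2.05 -2.19  0.06]
221.0 [ 2.29 -2.36  0.05]
219.0 [ 2.54 -2.52  0.05]
217.0 [ 2.79 -2.68  0.05]
215.0 [ 3.05 -2.83  0.05]
213.0 [ 3.31 -2.96  0.05]
211.0 [ 3.58 -3.09  0.05]
209.0 [ 3.85 -3.21  0.05]
207.0 [ 4.13 -3.32  0.05]
205.0 [ 4.41 -3.42  0.05]
203.0 [ 4.69 -3.51  0.04]
```

View pics/s8.png

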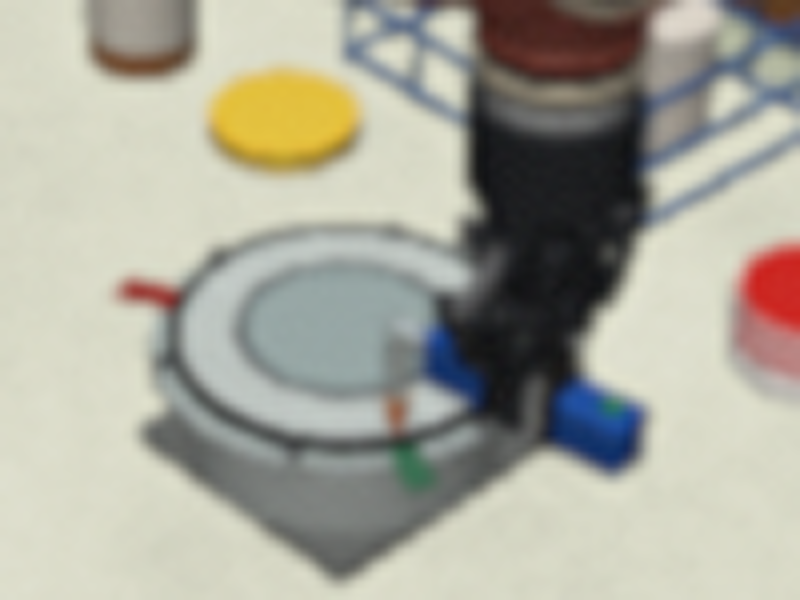

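>>> apply_moves(rows=[[0, 0, 0.1, 0, 0, 0], [0, 0, 0.1, 0, 0, 0], [0.2, -0.3, 0.1, 0, 0, 0], [0.35, -0.55, 0.1, 0, 0, 0], [0.55, -0.75, 0.1, 0, 0, 0], [0.75, -1.0, 0.05, 0, 0, 0], [0.95, -1.2, 0.05, 0, 0, 0], [1.15, -1.4, 0.05, 0, 0, 0], [1.35, -1.6, 0.05, 0, 0, 0], [1.6, -1.8, 0.05, 0, 0, 0], [1.8, -2.0, 0.05, 0, 0, 0], [2.05, -2.2, 0.05, 0, 0, 0], [2.3, -2.35, 0.05, 0, 0, 0], [2.55, -2.5, 0.05, 0, 0, 0], [2.8, -2.7, 0.05, 0, 0, 0], [3.05, -2.85, 0.05, 0, 0, 0], [3.3, -2.95, 0.05, 0, 0, 0], [3.6, -3.1, 0.05, 0, 0, 0], [3.85, -3.2, 0.05, 0, 0, 0], [4.15, -3.3, 0.05, 0, 0, 0]])

```text
t: 11.2
tool_pos: [0.4976, -0.1389, 0.1295]
tool_rot: [2.036, 2.388, -0.007]
contact_force: [-1.1, -0.3, -1.3]
opening: 0.0231
```

```bash
python3 nxt.py 207 2 21
```

```text
t 11.2 tip [ 0.4855 -0.0636  0.0801] polar 206.83432906375398 r 0.0847 h 0.0061 F [-1.1 -0.3 -1.3] tilt [-0.001 -0.005 -1.   ]
207.0 [-0.03 -0.02  0.01]
205.0 [ 0.25 -0.12  0.01]
203.0 [ 0.53 -0.21  0.01]
201.0 [ 0.81 -0.29  0.01]
199.0 [ 1.1  -0.36  0.01]
197.0 [ 1.39 -0.42  0.01]
195.0 [ 1.69 -0.47  0.  ]
193.0 [ 1.98 -0.51  0.  ]
191.0 [ 2.28 -0.53  0.  ]
189.0 [ 2.57 -0.55  0.  ]
187.0 [ 2.87 -0.56 -0.  ]
185.0 [ 3.16 -0.56 -0.  ]
183.0 [ 3.46 -0.54 -0.  ]
181.0 [ 3.76 -0.52 -0.01]
179.0 [ 4.05 -0.49 -0.01]
177.0 [ 4.35 -0.44 -0.01]
175.0 [ 4.64 -0.39 -0.01]
173.0 [ 4.93 -0.33 -0.01]
171.0 [ 5.21 -0.25 -0.01]
169.0 [ 5.5  -0.17 -0.02]
167.0 [ 5.78 -0.07 -0.02]
```

Tracking is accurate; continuing.

>>> apply_moves(rows=[[0.25, -0.1, 0, 0, 0, 0], [0.55, -0.2, 0, 0, 0, 0], [0.8, -0.3, 0, 0, 0, 0], [1.1, -0.35, 0, 0, 0, 0], [1.4, -0.4, 0, 0, 0, 0], [1.7, -0.45, 0, 0, 0, 0], [2.0, -0.5, 0, 0, 0, 0], [2.3, -0.55, 0, 0, 0, 0], [2.55, -0.55, 0, 0, 0, 0], [2.85, -0.55, 0, 0, 0, 0], [3.15, -0.55, 0, 0, 0, 0], [3.45, -0.55, 0, 0, 0, 0], [3.75, -0.5, 0, 0, 0, 0], [4.05, -0.5, 0, 0, 0, 0], [4.35, -0.45, 0, 0, 0, 0], [4.65, -0.4, 0, 0, 0, 0], [4.95, -0.35, 0, 0, 0, 0], [5.2, -0.25, 0, 0, 0, 0], [5.5, -0.15, 0, 0, 0, 0], [5.8, -0.05, 0, 0, 0, 0]])

```text
t: 13.2
tool_pos: [0.488, -0.0815, 0.1293]
tool_rot: [2.036, 2.388, -0.007]
contact_force: [-0.2, 0.1, -2.2]
opening: 0.023
```

```bash
python3 nxt.py 167 2 26
```

```text
t 13.2 tip [ 0.4759 -0.0062  0.0799] polar 166.65127870664762 r 0.0848 h 0.0059 F [-0.2  0.1 -2.2] tilt [-0.001 -0.005 -1.   ]
167.0 [-0.04 -0.04 -0.01]
165.0 [ 0.24  0.07 -0.01]
163.0 [ 0.51  0.18 -0.02]
161.0 [ 0.78  0.3  -0.02]
159.0 [ 1.05  0.44 -0.02]
157.0 [ 1.31  0.58 -0.02]
155.0 [ 1.56  0.73 -0.02]
153.0 [ 1.81  0.89 -0.02]
151.0 [ 2.06  1.06 -0.03]
149.0 [ 2.3   1.23 -0.03]
147.0 [ 2.53  1.42 -0.03]
145.0 [ 2.75  1.61 -0.03]
143.0 [ 2.97  1.81 -0.03]
141.0 [ 3.18  2.02 -0.03]
139.0 [ 3.39  2.23 -0.03]
137.0 [ 3.58  2.45 -0.04]
135.0 [ 3.77  2.68 -0.04]
133.0 [ 3.95  2.92 -0.04]
131.0 [ 4.13  3.16 -0.04]
129.0 [ 4.29  3.41 -0.04]
127.0 [ 4.45  3.66 -0.04]
125.0 [ 4.59  3.92 -0.04]
123.0 [ 4.73  4.18 -0.04]
121.0 [ 4.86  4.45 -0.04]
119.0 [ 4.97  4.72 -0.05]
117.0 [ 5.08  5.   -0.05]
```

>>> apply_moves(rows=[[0.25, 0.05, 0, 0, 0, 0], [0.5, 0.2, 0, 0, 0, 0], [0.8, 0.3, 0, 0, 0, 0], [1.05, 0.45, 0, 0, 0, 0], [1.3, 0.6, 0, 0, 0, 0], [1.55, 0.75, 0, 0, 0, 0], [1.8, 0.9, 0, 0, 0, 0], [2.05, 1.05, 0, 0, 0, 0], [2.3, 1.25, 0, 0, 0, 0], [2.55, 1.4, -0.05, 0, 0, 0], [2.75, 1.6, -0.05, 0, 0, 0], [2.95, 1.8, -0.05, 0, 0, 0], [3.2, 2.0, -0.05, 0, 0, 0], [3.4, 2.25, -0.05, 0, 0, 0], [3.6, 2.45, -0.05, 0, 0, 0], [3.75, 2.7, -0.05, 0, 0, 0], [3.95, 2.9, -0.05, 0, 0, 0], [4.15, 3.15, -0.05, 0, 0, 0], [4.3, 3.4, -0.05, 0, 0, 0], [4.45, 3.65, -0.05, 0, 0, 0]])

```text
t: 15.2
tool_pos: [0.5172, -0.0316, 0.1295]
tool_rot: [2.036, 2.388, -0.007]
contact_force: [0.4, 0.3, -2.2]
opening: 0.0231
```

```bash
python3 nxt.py 127 2 6
```

```text
t 15.2 tip [0.5051 0.0437 0.0801] polar 126.87549252003194 r 0.0851 h 0.0061 F [ 0.4  0.3 -2.2] tilt [-0.001 -0.005 -1.   ]
127.0 [-0.02 -0.01  0.01]
125.0 [0.13 0.25 0.01]
123.0 [0.26 0.51 0.  ]
121.0 [0.39 0.78 0.  ]
119.0 [0.51 1.05 0.  ]
117.0 [0.62 1.33 0.  ]
```

>>> apply_moves(rows=[[0.15, 0.25, 0, 0, 0, 0], [0.25, 0.5, 0, 0, 0, 0], [0.4, 0.8, 0, 0, 0, 0], [0.5, 1.05, 0, 0, 0, 0], [0.6, 1.35, 0, 0, 0, 0], [0.65, 1.45, 0, 0, 0, 0], [0.65, 1.45, 0, 0, 0, 0], [0.65, 1.45, 0, 0, 0, 0]])

```text
t: 16.0
tool_pos: [0.5304, -0.0229, 0.1294]
tool_rot: [2.036, 2.388, -0.007]
contact_force: [-0.3, 0.2, -2.1]
opening: 0.0228
```

```bash
python3 nxt.py 117 2 1;python3 -c "
from h import *
for n in('side','top'):
  d=cam(n);v=d['color'];x,y=(200,140);print(proj(d,[wand(),seam(7)]))
  cv2.imwrite('pics/%s9.png'%n,cv2.resize(v[y:y+75,x:x+100],None,fx=8,fy=8,interpolation=cv2.INTER_CUBIC))"
```

```text
t 16.0 tip [0.5183 0.0524 0.08  ] polar 116.20081296789033 r 0.0849 h 0.006 F [-0.3  0.2 -2.1] tilt [-0.001 -0.005 -1.   ]
117.0 [-0.03 -0.11 -0.  ]
[[232.48381497 185.60542305]
 [232.38580571 186.95002634]]
[[214.63814492 189.45400231]
 [214.92790215 190.11993225]]
```

View pics/side9.png

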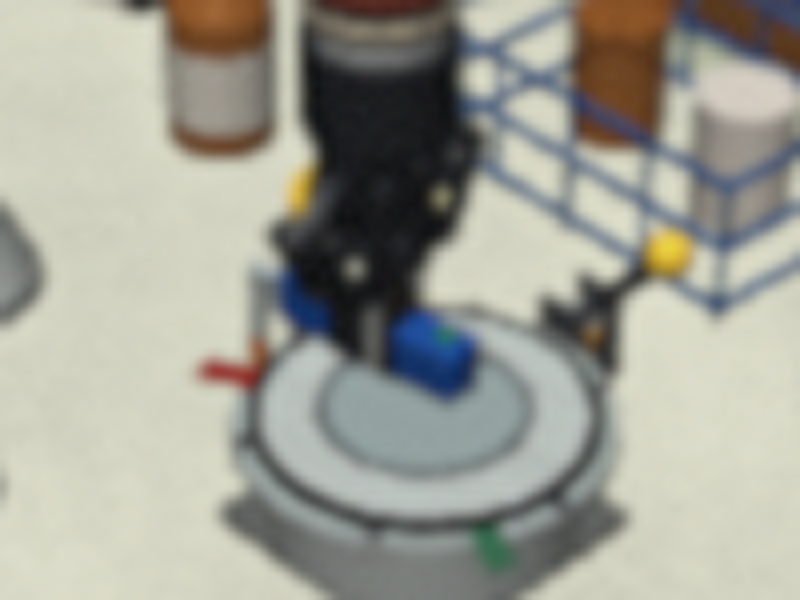

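View pics/top9.png

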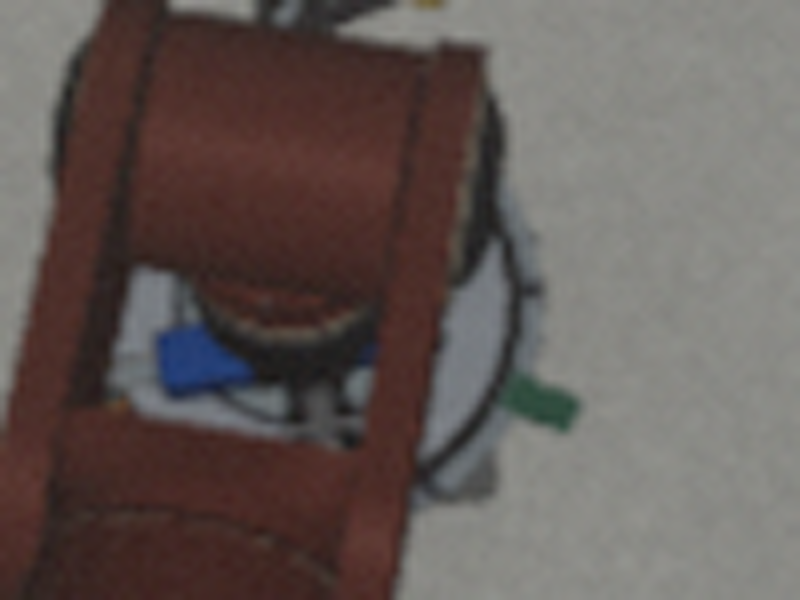

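```bash
python3 -c "
from h import *
to([.4566,-.3088,.130],9.2)
to([.4566,-.3088,.0692],9.2)"
```

```text
t 16.1 pos [ 0.5304 -0.0229  0.1294] F [-0.3 -0.8 -2.5]
row [-27.06 -11.8    0.1 ] [-0.02  0.06 -0.02]
t 16.1 pos [ 0.5304 -0.0229  0.1294] F [-0.3 -0.8 -2.5]
row [-27.03 -11.79   6.18] [-0.02  0.06 -0.02]
```

>>> apply_moves(rows=[[0, 0, -2, 0, 0, 0], [-1, -0.4, -5, 0, 0, 0], [-5, -2.2, -5, 0, 0, 0], [-9, -4, -5, 0, 0, 0], [-13, -5.7, -5, 0, 0, 0], [-17, -7.4, -5, 0, 0, 0], [-21, -9.2, -5, 0, 0, 0], [-24.5, -10.7, -5, 0, 0, 0], [-27, -11.8, -3.5, 0, 0, 0], [-27.05, -11.8, -1, 0, 0, 0], [-27.05, -11.8, 1, 0, 0, 0], [-27.05, -11.8, 2, 0, 0, 0], [-27.05, -11.8, 2, 0, 0, 0], [-27.05, -11.8, 2, 0, 0, 0]])

```text
t: 17.5
tool_pos: [0.457, -0.3089, 0.1117]
tool_rot: [2.035, 2.388, -0.007]
contact_force: [0.4, 0.2, -1.4]
opening: 0.0231
```

```bash
python3 -c "
from h import *
to([.4566,-.3088,.0690],9.2)
d=cam('side');v=d['color'];x,y=(230,180)
cv2.imwrite('pics/s10.png',cv2.resize(v[y:y+100,x:x+110],None,fx=6,fy=6,interpolation=cv2.INTER_CUBIC))"
```

```text
t 17.5 pos [ 0.457  -0.3089  0.1117] F [ 0.4  0.2 -1.4]
row [ 0.04 -0.04  4.27] [-0.01  0.07 -0.02]
```

View pics/s10.png

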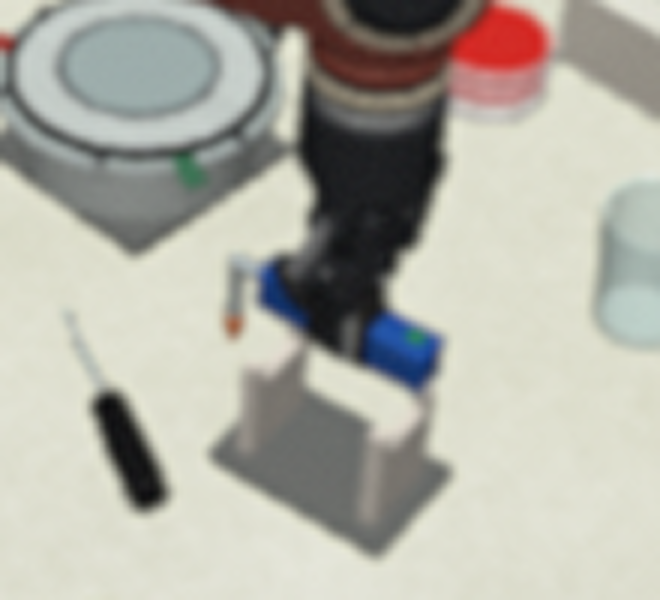

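Wand is lined up over the forks; lowering.

>>> apply_moves(rows=[[0, 0, 1.5, 0, 0, 0], [0, 0, 2.8, 0, 0, 0], [0, 0, 3.5, 0, 0, 0], [0, 0, 3.9, 0, 0, 0], [0, 0, 4.2, 0, 0, 0], [0, 0, 4.3, 0, 0, 0], [0, 0, 4.3, 0, 0, 0], [0, 0, 4.3, 0, 0, 0]])

```text
t: 18.35
tool_pos: [0.4577, -0.3097, 0.0699]
tool_rot: [2.034, 2.386, -0.007]
contact_force: [-0.6, -0.0, -2.0]
opening: 0.0228
```

>>> apply_moves(rows=[[0, 0, 0, 0, 0, 0], [0, 0, 0, 0, 0, 0], [0, 0, 0, 0, 0, 0], [0, 0, 0, 0, 0, 0], [0, 0, 0, 0, 0, 0], [0, 0, 0, 0, 0, 0], [0, 0, 0, 0, 0, 0], [0, 0, 0, 0, 0, 0]], grip=0)

```text
t: 19.15
tool_pos: [0.4577, -0.3097, 0.0698]
tool_rot: [2.034, 2.386, -0.007]
contact_force: [0.4, 0.0, -0.3]
opening: 0.0851
```

>>> apply_moves(rows=[[0, 0, -2, 0, 0, 0], [0, 0, -5, 0, 0, 0], [0, 0, -9, 0, 0, 0], [0, 0, -14, 0, 0, 0], [0, 0, -18, 0, 0, 0], [-4, -4, -20, 0, 0, 0], [-8, -8, -20, 0, 0, 0], [-12, -12, -20, 0, 0, 0], [-14, -14, -20, 0, 0, 0], [-14, -14, -20, 0, 0, 0], [-14, -14, -20, 0, 0, 0]])

```text
t: 20.25
tool_pos: [0.3406, -0.4692, 0.2705]
tool_rot: [2.037, 2.384, -0.006]
contact_force: [-0.2, 1.0, 0.1]
opening: 0.0854
```

```bash
python3 -c "
from h import *
to([.4566,-.3088,.0690],9.2)
for n in('side','top'):
  d=cam(n);v=d['color'];
  cv2.imwrite('pics/%s11.png'%n,cv2.resize(v,(800,600),interpolation=cv2.INTER_CUBIC))"
```

```text
t 20.25 pos [ 0.3406 -0.4692  0.2705] F [-0.2  1.   0.1]
row [14.16 13.95 20.06] [ 0.01  0.08 -0.04]
```

View pics/side11.png

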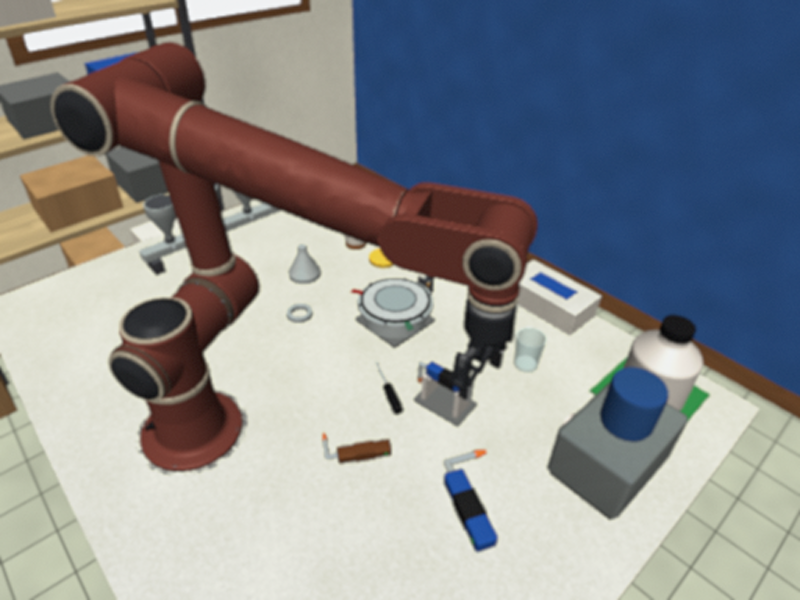

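View pics/top11.png

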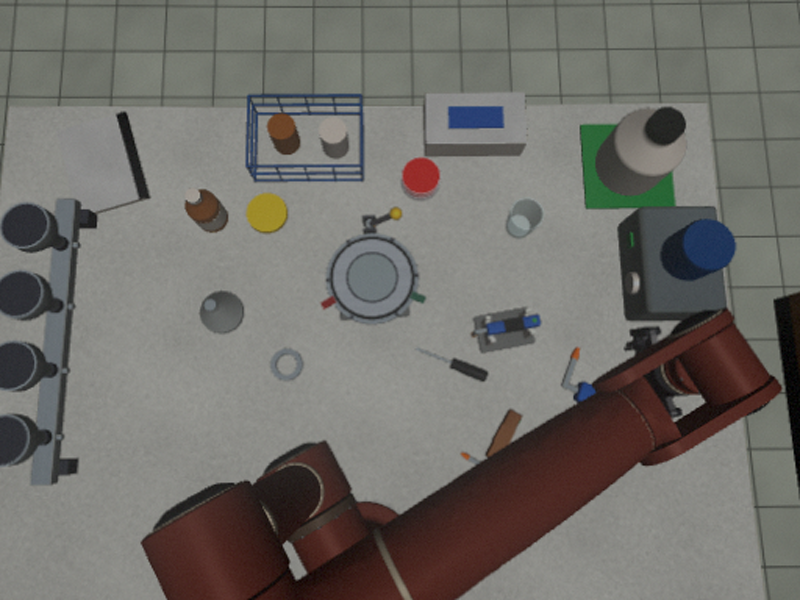

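```bash
python3 -c "
from m import *
import cv2
from h import *
d=cam('top')
for D in(T,d):
    hsv=cv2.cvtColor(D['color'],cv2.COLOR_BGR2HSV); mm=cv2.inRange(hsv,(105,130,40),(125,255,255)); k=np.zeros_like(mm);k[195:220,300:350]=mm[195:220,300:350]
    W=np.array([onz(D,p,.095)[:2] for p in np.argwhere(k)[:,::-1]]); print(cv2.minAreaRect((W*1000).astype(np.float32)))
c,_,_=blob(d['color'],(20,120,80),(35,255,255),(235,125,270,150)); print(onz(d,c,.141), ch([.113,-.0546,.141]))
"
python3 -c "
from station import ctrl
print(ctrl.get_obs()['contact_force']); ctrl.finish_job()"
```

```text
((453.5038146972656, -305.6291809082031), (21.28809356689453, 104.6741943359375), 8.782310485839844)
((453.09088134765625, -306.3658142089844), (21.286828994750977, 106.00419616699219), 8.781977653503418)
[ 0.67466309 -0.0720816   0.141     ] [ 0.67456049 -0.07141778  0.141     ]
[0.26214887 0.11555372 0.35766661]
the job is handed in; nothing more can be done
```

The job is done and handed in at about 20 s of the 67 s allowed; no verdict came back.

- **Clamp:** I flipped the lever with the closed fingers and it snapped over. Its knob measured within 1 mm of where the closed stop puts it.
- **Seam scan:** I ran the wand tip from the green tab to the red tab at about 3 cm/s. At each check along the way the tip, worked out from the gripper pose, was about 6 mm above the seam. It was also within 1 mm of the 85 mm radius. The force readings showed no sign of contact with the chamber.
- **Wand:** It lies on its rest again, let go. The before-and-after top views differ by under 1 mm in position and about 0 degrees in angle.
- **Other things:** The gripper stands well clear with no contact force. The bystanders looked unmoved in the last pictures.

**Camera disagreement:** the two cameras differed by about 2.5 mm on the chamber's centre. The side view also put the wand tip about one pixel (2–3 mm) from the computed spot. I added 1.5 mm along the wand for this. The remaining difference was within the 11 mm tolerance, and pictures at both tabs showed the tip right at the seam.

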